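Seat the clay extruder in the corner stop and draw its plunger

ROBOT

A 6-joint arm with a two-finger parallel gripper is mounted at the origin on a cart in front of the work surface, level with it; the furniture and walls round the work are solid. World frame = base frame: x ahead of the robot, y to its left, z up, the work surface at z = 0. Lengths are in m, angles in degrees, forces in N, time in s.
With the tool pointing down it reaches from about 0.275 to 0.825 m from the base axis. Payload 4.9 kg.
Tool frame: the origin (TCP) lies at the very end of the fingers, on their centre line; the grasp point (between the pads) lies arm.grip_point_offset behind it (arm.grip_point_offset is the distance from the TCP to the grasp point, in m); z points along the fingers, y is the line along which they close (so a half turn about z gives the same grasp; the last joint's range is limited). The gripper opens to 85 mm and grips with 20 to 120 N. Pads are 22 mm wide; open, the fingers measure 114 mm over their backs; the gripper's body (76 mm by 85 mm) begins 54 mm behind the grasp point. The pads swing forward as they close: fully open they stand 13 mm farther back than shut.
Start: joints at [63.701, 18.69, -11.035, 60.275, 0, 82.311], TCP at [0.176, 0.521, 0.231] pointing down, gripper open.
Joint ranges: [-152.03, 152.03], [-55.5, 102.48], [-74.3, 77.21], [-110.64, 120.58], [-84.22, 78.4], [-180, 180]. Speed limits (degrees/s): [147.25, 147.25, 180, 180, 180, 180].

INTERFACE

Orientations are given as [roll, pitch, yaw] about the fixed x, y, z axes, in that order (R = Rz(yaw) Ry(pitch) Rx(roll)).
In Python, from workcell import arm gives the robot as it stands. The module is installed in compiled form; this text tells all that it offers.
- The arm moves only by the tool apply_moves, never from a script. Its argument "commands" is text: rows parted by semicolons, each of 6 numbers parted by spaces: the shift along the tool's x, y, z in m, then the turn, a rotation vector about the tool's x, y, z in rad. In form: x y z rx ry rz; .... A call has 1 to 8 rows; each row is the pose to reach, as a shift and turn from the pose commanded when the call began, along the tool's axes at that moment; what a row does not reach only later rows make up. A row lasts 1/8 s, in which the tool goes at most 62.5 mm and 10.7 degrees, less where a joint would pass 70% of its speed; a pose out of reach is approached as far as the arm can. A call with a gripper value outside its range is refused whole. "hand" is the opening in per cent of the stroke, from 0 (shut) to 100 (fully open), set as the call begins (left out, the last holds). The fingers move at their own pace and stop on an object; the grip force is fixed at half the most. Time passes only in rows, so rows that repeat a pose let the fingers close. It gives the time, the measured TCP pose, the force, the opening and the grip force at its end, in the units of the state.
- arm.read_state(): the state, without advancing time (a new reading comes with each control period).
- arm.grab_frame(name): name is "scene" or "top" or "wrist"; returns a dict with "color" (420x560x3 uint8, red, green, blue), "depth" (420x560 float32, m along the optical axis (not along the pixel's ray), 0 where there is no reading), "mtx" (3x3 intrinsics, pixels), "distortion" ([k1, k2, p1, p2, k3] as OpenCV has them; the pictures are not rectified), "T" (4x4, takes a point from camera to world coordinates); the wrist camera has in their place "T_tool_cam" (4x4, takes a point from camera to tool coordinates, whose origin is the TCP and whose axes are the flange's). Camera axes: x right, y up, looking along -z (the intrinsics and any distortion apply to the point x, -y, -z); pixel columns grow to the right and rows downward; lengths in m; the calibration is good to about 2 mm. A picture is of the moment at which its call begins: read the wrist's pose just before it.
- arm.hand_in(): hands the job in; it is judged then, once.
The state is a dict: "time_s": time; "joint_positions": joint angles; "dq": joint speeds; "joint_torque": joint torques, N m; "eef_pos": TCP position; "tcp_rot": TCP orientation; "ft_force": force on the tool from outside, world axes, zero at the start; "torque": the same for the moment, N m; "gripper_width": finger opening in m; "gripper_force": force on a finger pad.
Only numpy, scipy, OpenCV 4.12 (cv2) and the standard library are available. Lean on these libraries where they do the work, as an engineer would, in place of code of your own. Each camera call takes 0.05 s, during which the arm holds its last target. There are 200 camera calls.

TASK

Slide the hand extruder along the table until its square foot is fully home against both fences of the corner stop, where the lips hold it down. Then draw its plunger straight up by 40 mm, so that the dark ring on the rod comes level with the mouth of the barrel but the rod stays in the bore, and finish while still holding the plunger there in the gripper with the foot still home and flat on the table. Leave the other loose things on the table where they are, and do not tip the extruder.

Things in the scene. Friction and masses are not known exactly. Their poses are not given: they have to be found in the camera images.
- corner_stop: L-shaped stop fixed to the table: two wooden fences 22 mm high, 25 thick, 108 long, with a 4 mm aluminium lip on top overhanging the inner face by 8 mm. Origin: inner corner, at table height. The faces to push against are its planes x = 0 and y = 0; the foot lies at its negative x and y and is pushed along its +x and +y. Its x points to the robot's left (yaw 1.67 to 2.07), its y back to the robot
- home (a point): point on the table in the corner stop's frame at x = y = -50 mm, same axes as the stop: the extruder's origin stands here when its foot is home against both fences
- extruder: loose clay extruder standing upright, 0.8 kg: dark steel foot plate 100 x 100 x 18 mm, in its middle an aluminium barrel 44 mm across (flange 62 mm across, 7 high at its foot), top 92 mm above the table. Origin: centre of the foot's underside, axes square to its edges, z up. Starts up to 50 mm short of each fence, turned up to 0.2 rad; pushed at the foot it slides and turns flush; if wedged askew, push it off centre
- barrel_mouth (a point): centre of the barrel's open mouth, 92 mm above the foot's underside; the upright bore below it is 19 mm wide and 74 mm deep, closed at the bottom
- plunger: loose plunger, 0.2 kg: steel rod 18 mm thick, 82 long (0.5 mm play all round in the bore), wooden knob on top 30 mm across, 34 high. Origin: centre of the rod's lower end, z along the rod; it starts resting on the bore's floor, 18 mm above the table. A dark ring 31 to 34 mm above the rod's lower end is at the mouth when the plunger is drawn 40 mm. Let go, it drops back
- plunger_knob (a point): centre of the knob, on the rod's axis, 99 mm above the rod's lower end, 117 mm above the table at the start (knob's underside 8 mm above the barrel's mouth, top at 134 mm); grip across its 30 mm
- glaze_pot_1: small glaze pot with a white lid, 49 mm across, 51 high, on the table; a bystander, origin at the centre of its underside
- stamp_0: waisted terracotta stamp standing on end, 28 mm across, 47 high, on the table in front of the banding wheel; a bystander, origin at the centre of its underside
- stamp_1: waisted white stamp standing on end, 28 mm across, 47 high, behind the work, left of the banding wheel; a bystander, origin at the centre of its underside
- glaze_pot_2: glaze pot with a dark lid, 57 mm across, 63 high, on the banding wheel (a fixed disc 231 mm across, 34 high, centre 0.63 m ahead, 0.17 m left of the robot); a bystander, origin at the centre of its underside
- wood_rib: half-moon wooden rib lying flat, 47 x 100 x 6 mm; a bystander, origin at the centre of its underside
There are look-alikes about, which are no part of the job. There is more than one size of the plunger; the one meant has the size given above.

How it is judged:
By the outcome, as a careful person would: the job done as asked, in the order asked, and still so for the second after the job is handed in, while the arm keeps its last pose, push and grip.
It also fails if it takes over 72 s, if anything falls off the work surface, if the arm or the gripper's body presses on something with over 40 N, if the wrist force passes 120 N, or if a joint passes its speed limit or range.

## Working session

There is one attempt and no reset: what is moved stays moved. The work goes in short steps, Python scripts to look and compute and a tool call to move; the robot and the scene stay as the last step left them, time stands still between calls to the robot, and variables do not carry over. Pictures are saved under pics/ and viewed, at most 10 in all, crops included, and the job is handed in when it is done.

Besides the shell and the picture viewer there is one more tool, called after ">>>" by a JSON object that holds its "fn" and its "kwargs". apply_moves: Moves the arm, as the interface text tells. Its arguments: {"type":"object","properties":{"commands":{"type":"string"},"hand":{"type":"number"}},"required":["commands"]}

```bash
mkdir -p pics; cat > h.py <<'E'
import numpy as np,cv2
from workcell import arm
def world(f,uv,z):
    uv=np.array(uv,float).reshape(-1,1,2)
    n=cv2.undistortPoints(uv,f["mtx"],np.array(f["distortion"],float)).reshape(-1,2)
    d=np.c_[n[:,0],-n[:,1],-np.ones(len(n))]@f["T"][:3,:3].T
    o=f["T"][:3,3]
    return o+d*((z-o[2])/d[:,2])[:,None]
def cloud(f):
    h,w=f["depth"].shape
    uv=np.stack(np.meshgrid(np.arange(w),np.arange(h)),-1).reshape(-1,1,2).astype(float)
    n=cv2.undistortPoints(uv,f["mtx"],np.array(f["distortion"],float)).reshape(-1,2)
    d=f["depth"].reshape(-1)[:,None]
    p=np.c_[n[:,0],-n[:,1],-np.ones(len(n))]*d
    return (p@f["T"][:3,:3].T+f["T"][:3,3]).reshape(h,w,3)
E
python3 - <<'E'
from h import *
s=arm.read_state(); print(s, arm.grip_point_offset)
for n in("top","scene"):
    f=arm.grab_frame(n); cv2.imwrite(f"pics/{n}.png",f["color"][...,::-1]); np.savez(f"{n}.npz",**{k:f[k] for k in f})
    print(n,f["T"])
E
```

```text
{'time_s': 0.0, 'joint_positions': array([ 6.36999723e+01,  1.87341942e+01, -1.10922250e+01,  6.02748073e+01,
        8.82084981e-05,  8.23087720e+01]), 'dq': array([-0.00756801,  0.02639855,  0.00157854, -0.00381988,  0.05869126,
        0.04527815]), 'joint_torque': array([-2.69792017e-04, -4.43399262e+01,  2.62438899e+01,  1.56176230e-02,
       -2.22168387e-04, -1.09930889e-05]), 'eef_pos': array([0.17525302, 0.52071126, 0.23048124]), 'tcp_rot': array([-1.79899696e+02, -1.36350032e-02,  1.61391188e+02]), 'ft_force': array([ 0.35171964, -0.27724125, -0.34604866]), 'torque': array([ 0.01893016,  0.01577312, -0.02398581]), 'gripper_force': 0.0, 'gripper_width': 0.08532017529601854} 0.0187
top [[-0.01682569  0.98754122 -0.15645839  0.40692482]
 [-0.99946293 -0.02101271 -0.02514578  0.15623759]
 [-0.02812011  0.15595126  0.9873644   0.94166871]
 [ 0.          0.          0.          1.        ]]
scene [[-0.82517309  0.28165209 -0.48965443 -0.0691121 ]
 [-0.56467552 -0.38796789  0.72843838  1.05371103]
 [ 0.015196    0.87758362  0.47918271  0.68558073]
 [ 0.          0.          0.          1.        ]]
```

View pics/top.png

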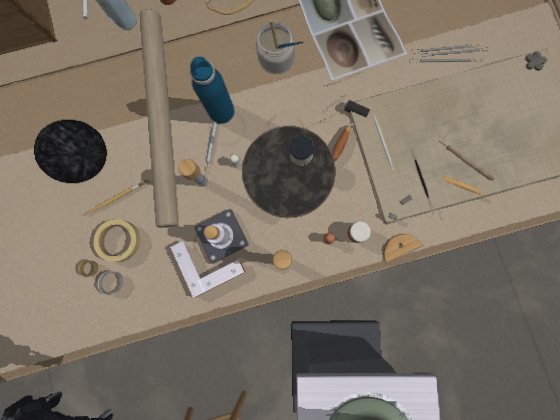

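View pics/scene.png

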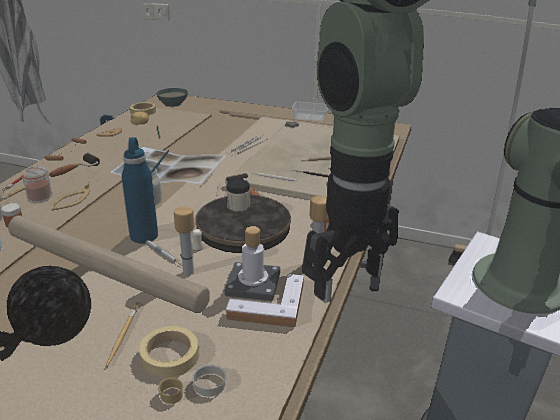

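Top view: the stop's L has its corner at about (195,290). The extruder, with its plunger in the barrel, is at (220,236). Look-alike plungers stand at (190,168) and (283,260). The one meant is the one in the barrel on the square foot, and I'll confirm it with a crop.

```bash
python3 - <<'E'
from h import *
fs={n:dict(np.load(n+".npz")) for n in("top","scene")}
f=fs["top"]; c=f["color"]
a=cv2.resize(c[190:310,140:310],None,fx=4.6,fy=4.6,interpolation=cv2.INTER_CUBIC)[...,::-1]
cv2.imwrite("pics/crop.png",a)
P=cloud(f); z=P[...,2]
reg=np.zeros(z.shape,bool); reg[200:300,165:255]=1
hsv=cv2.cvtColor(c,cv2.COLOR_RGB2HSV)
lip=reg&(hsv[...,2]>170)&(hsv[...,1]<50)
foot=reg&(hsv[...,2]<95)&(z>.008)&(z<.03)
for nm,m,h in(("lip",lip,.026),("foot",foot,.018)):
    k,l,st,ce=cv2.connectedComponentsWithStats(m.astype(np.uint8))
    for i in range(1,k):
        if st[i,4]<60: continue
        cs,_=cv2.findContours((l==i).astype(np.uint8),cv2.RETR_EXTERNAL,cv2.CHAIN_APPROX_NONE)
        w=world(f,cs[0].reshape(-1,2),h)[:,:2]
        r=cv2.minAreaRect(w.astype(np.float32)*1000)
        print(nm,st[i],np.median(z[l==i]).round(4),"c,size,ang",np.round(r[0],1),np.round(r[1],1),round(r[2],1),"corners",cv2.boxPoints(r).round(0).tolist())
E
```

```text
lip [208 224  25  19 154] 0.0919 c,size,ang [482.7 335.4] [57.7 43.3] 88.9 corners [[460.0, 307.0], [504.0, 306.0], [505.0, 364.0], [462.0, 365.0]]
lip [ 170  241   74   56 1323] 0.0269 c,size,ang [420.8 367.1] [131.8 133.2] 25.5 corners [[333.0, 399.0], [390.0, 279.0], [509.0, 335.0], [452.0, 456.0]]
foot [195 210  53  53 999] 0.0187 c,size,ang [475.9 334.7] [99.8 99.7] 25.9 corners [[409.0, 358.0], [453.0, 268.0], [543.0, 312.0], [499.0, 401.0]]
```

View pics/crop.png

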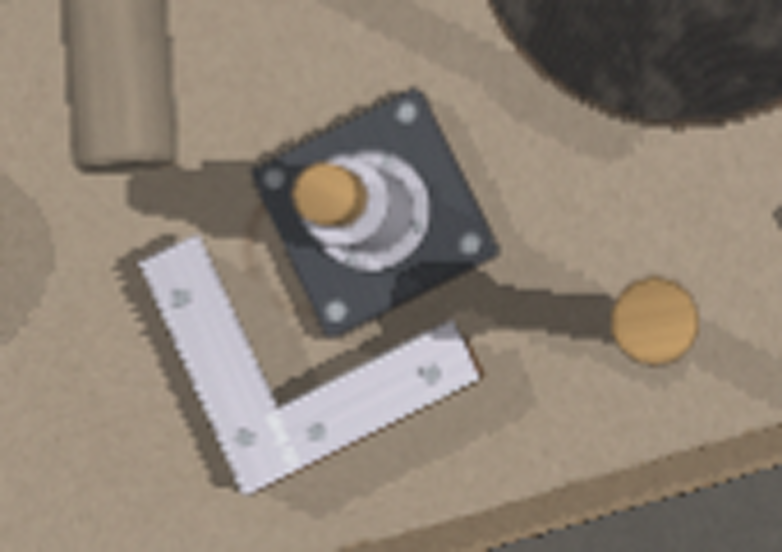

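Crop: the extruder has a wooden knob of about 15 px (around 30 mm) in its barrel, at top-view (212,233). The look-alike at (283,260) has a wider knob of about 18.5 px and stands alone, as does the one at (190,168). So the plunger in the barrel is the one meant. Next I'll map the heights around the push points.

```bash
python3 - <<'E'
from h import *
H=np.zeros((450,500));
for n in("top","scene"):
    f=dict(np.load(n+".npz")); P=cloud(f).reshape(-1,3); P=P[(f["depth"].ravel()>0)]
    q=P[(P[:,0]>.25)&(P[:,0]<.7)&(P[:,1]>.1)&(P[:,1]<.6)&(P[:,2]<.4)]
    r=((.7-q[:,0])*1000).astype(int).clip(0,449); c=((.6-q[:,1])*1000).astype(int).clip(0,499)
    np.maximum.at(H,(r,c),q[:,2])
H=cv2.dilate(H,np.ones((3,3)))
im=cv2.applyColorMap((H.clip(0,.16)/.16*255).astype(np.uint8),cv2.COLORMAP_JET); im[H<.006]=0
for x in np.arange(.3,.7,.1): cv2.putText(im,f"x{x:.1f}",(0,int((.7-x)*1000)),0,.4,(255,255,255)); cv2.line(im,(0,int((.7-x)*1000)),(499,int((.7-x)*1000)),(90,90,90))
for y in np.arange(.2,.6,.1): cv2.putText(im,f"y{y:.1f}",(int((.6-y)*1000),445),0,.4,(255,255,255)); cv2.line(im,(int((.6-y)*1000),0),(int((.6-y)*1000),449),(90,90,90))
cv2.imwrite("pics/hm.png",im)
E
```

```text
(no output)
```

View pics/hm.png

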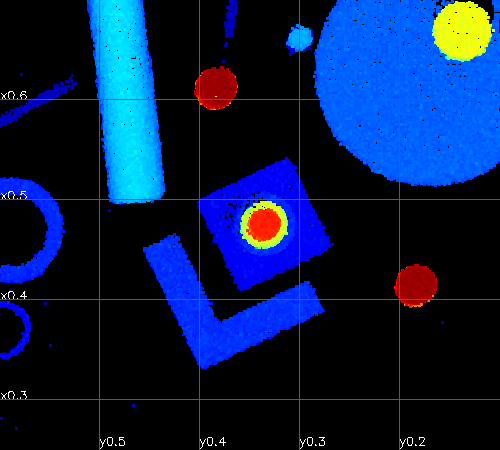

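The far-right corner of the foot can be nested between slightly parted fingers and pushed diagonally. The tool yaw of 161° already matches that diagonal. Moving above a point just outside the corner.

>>> {"fn": "apply_moves", "kwargs": {"commands": "-0.055 -0.010 0 0 0 0; -0.110 -0.020 0 0 0 0; -0.165 -0.031 0 0 0 0; -0.220 -0.041 0 0 0 0; -0.275 -0.051 0 0 0 0; -0.330 -0.062 0 0 0 0; -0.385 -0.072 0 0 0 0; -0.437 -0.082 0 0 0 0", "hand": 28}}

```text
time_s: 1.1
eef_pos: [0.5648, 0.3028, 0.2308]
tcp_rot: [-180.0, -0.0, 161.4]
ft_force: [0.2, 0.1, 0.2]
gripper_width: 0.0237
gripper_force: 0.0
```

>>> {"fn": "apply_moves", "kwargs": {"commands": "0 0 0.050 0 0.07 0; 0 0 0.100 0 0.14 0; 0 0 0.150 0 0.14 0; 0 0 0.190 0 0.14 0; 0 0 0.210 0 0.14 0; 0 0 0.222 0 0.14 0; 0 0 0.222 0 0.14 0"}}

```text
time_s: 1.98
eef_pos: [0.5636, 0.3043, 0.0095]
tcp_rot: [180.0, -8.0, 161.4]
ft_force: [-0.0, 0.1, 0.2]
gripper_width: 0.0237
gripper_force: 0.0
```

```bash
python3 - <<'E'
from h import *
f=arm.grab_frame("scene"); c=f["color"]
cv2.imwrite("pics/s2.png",cv2.resize(c[180:340,180:380],None,fx=3.5,fy=3.5)[...,::-1])
print(arm.read_state()["ft_force"])
E
```

```text
[-0.88251993 -0.06425294  0.04987054]
```

View pics/s2.png

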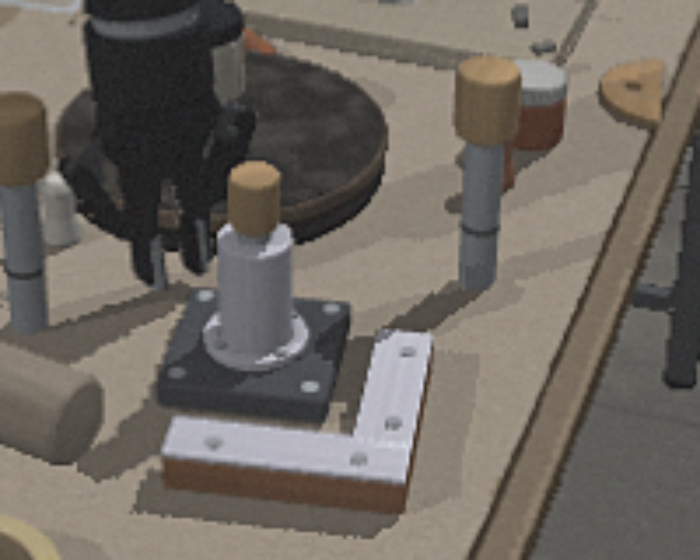

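Scene crop: both fingertips (crop (150,280) and (195,268)) stand just behind the foot's far-right corner, clear of the barrel and look-alikes. Pushing.

>>> {"fn": "apply_moves", "kwargs": {"commands": "0.0076 0 0.003 0 0 0; 0.0136 0 0.004 0 0 0; 0.0195 0 0.0048 0 0 0; 0.0235 0.0005 0.0053 0 0 0; 0.0274 0.0015 0.0059 0 0 0; 0.0314 0.0025 0.0064 0 0 0; 0.0353 0.0038 0.007 0 0 0; 0.0353 0.0038 0.007 0 0 0"}}

```text
time_s: 3.02
eef_pos: [0.5326, 0.319, 0.0079]
tcp_rot: [180.0, -7.8, 161.4]
ft_force: [5.5, -1.3, 0.9]
gripper_width: 0.024
gripper_force: 2.5
```

```bash
cat > pose.py <<'E'
from h import *
f=arm.grab_frame("top"); c=f["color"]; P=cloud(f); z=P[...,2]
hsv=cv2.cvtColor(c,cv2.COLOR_RGB2HSV)
reg=(P[...,0]>.33)&(P[...,0]<.6)&(P[...,1]>.25)&(P[...,1]<.46)
m=reg&(hsv[...,2]<95)&(z>.012)&(z<.0235)
k,l,st,ce=cv2.connectedComponentsWithStats(m.astype(np.uint8)); i=1+st[1:,4].argmax()
cs,_=cv2.findContours((l==i).astype(np.uint8),cv2.RETR_EXTERNAL,cv2.CHAIN_APPROX_NONE)
r=cv2.minAreaRect(world(f,cs[0].reshape(-1,2),.018)[:,:2].astype(np.float32)*1000); print("foot",r,cv2.boxPoints(r).round(0).tolist())
k=(P[...,0]>.38)&(P[...,0]<.52)&(P[...,1]>.29)&(P[...,1]<.42)&(z>.12)&(z<.22)&(hsv[...,1]>90)
uv=np.argwhere(k)[:,::-1]; zt=np.median(z[k]) if k.any() else 0; print("knob top z",zt,len(uv))
if len(uv)>20:
    (cx,cy),rr=cv2.minEnclosingCircle(uv.astype(np.float32)); print("knob c",world(f,[uv.mean(0),(cx,cy)],zt).round(4).tolist())
b=(P[...,0]>.38)&(P[...,0]<.52)&(P[...,1]>.29)&(P[...,1]<.42)&(z>.021)&(z<.03); 
cv2.imwrite("pics/last.png",cv2.resize(c[200:310,150:290],None,fx=5,fy=5)[...,::-1])
s=arm.read_state(); print(s["time_s"],s["eef_pos"],s["tcp_rot"],s["ft_force"],s["gripper_width"])
E
python3 pose.py
```

```text
Traceback (most recent call last):
  File "pose.py", line 6, in <module>
    k,l,st,ce=cv2.connectedComponentsWithStats(m.astype(np.uint8)); i=1+st[1:,4].argmax()
                                                                        ~~~~~~~~~~~~~~~^^
ValueError: attempt to get argmax of an empty sequence
```

>>> {"fn": "apply_moves", "kwargs": {"commands": "0.004 0.001 0.0006 0 0 0; 0.008 0.002 0.0011 0 0 0; 0.012 0.003 0.0017 0 0 0; 0.016 0.004 0.0022 0 0 0; 0.020 0.0054 0.0028 0 0 0; 0.024 0.0065 0.0033 0 0 0; 0.028 0.0076 0.0039 0 0 0; 0.028 0.0076 0.0039 0 0 0"}}

```text
time_s: 4.08
eef_pos: [0.5078, 0.3351, 0.0078]
tcp_rot: [180.0, -7.8, 161.4]
ft_force: [4.2, -2.1, 1.1]
gripper_width: 0.024
gripper_force: 2.0
```

```bash
python3 - <<'E'
from h import *
f=arm.grab_frame("scene"); c=f["color"]
cv2.imwrite("pics/s3.png",cv2.resize(c[200:340,190:330],None,fx=4,fy=4)[...,::-1])
f=arm.grab_frame("top"); cv2.imwrite("pics/t3.png",cv2.resize(f["color"][190:310,140:300],None,fx=4,fy=4)[...,::-1])
a=cv2.hconcat([cv2.resize(cv2.imread("pics/s3.png"),(400,400)),cv2.resize(cv2.imread("pics/t3.png"),(400,300)).copy() if 0 else cv2.resize(cv2.imread("pics/t3.png"),(400,400))]); cv2.imwrite("pics/b3.png",a)
E
```

```text
(no output)
```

View pics/b3.png

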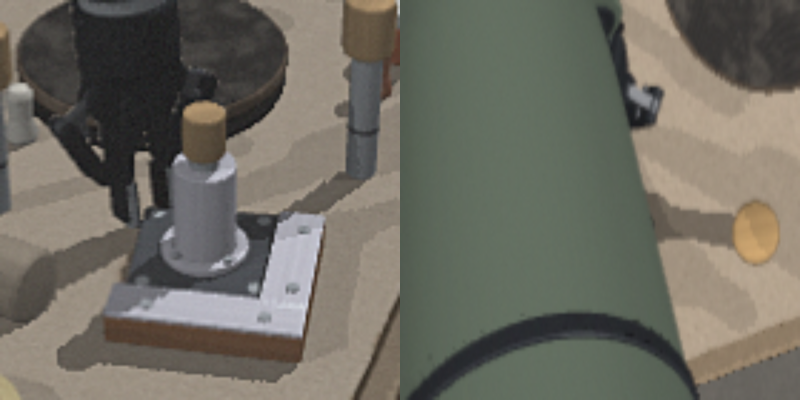

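Scene view: the foot is entering under the lips, still square and with some millimetres to go. The top view is blocked by the arm.

>>> {"fn": "apply_moves", "kwargs": {"commands": "0.002 0.0006 0.0003 0 0 0; 0.004 0.0011 0.0006 0 0 0; 0.006 0.0016 0.0008 0 0 0; 0.007 0.002 0.001 0 0 0; 0.008 0.002 0.0011 0 0 0; 0.009 0.002 0.0012 0 0 0; 0.009 0.002 0.0012 0 0 0"}}

```text
time_s: 5.05
eef_pos: [0.5019, 0.3392, 0.008]
tcp_rot: [180.0, -7.6, 161.3]
ft_force: [8.9, -4.1, -0.6]
gripper_width: 0.0239
gripper_force: 4.0
```

>>> {"fn": "apply_moves", "kwargs": {"commands": "0.001 0 0 0 0 0; 0.002 0 0 0 0 0; 0.003 0 0.0003 0 0 0; 0.004 0 0.0004 0 0 0; 0.005 0 0.0006 0 0 0; 0.005 0 0.0006 0 0 0"}}

```text
time_s: 5.8
eef_pos: [0.4979, 0.3409, 0.0081]
tcp_rot: [180.0, -7.6, 161.3]
ft_force: [10.3, -4.8, -1.9]
gripper_width: 0.024
gripper_force: 4.9
```

>>> {"fn": "apply_moves", "kwargs": {"commands": "0.001 0 0 0 0 0; 0.002 0.0003 0 0 0 0; 0.003 0.0006 0.0003 0 0 0; 0.004 0.0008 0.0004 0 0 0; 0.005 0.001 0.0006 0 0 0; 0.005 0.001 0.0006 0 0 0"}}

```text
time_s: 6.55
eef_pos: [0.4963, 0.3414, 0.0083]
tcp_rot: [-179.9, -7.2, 161.2]
ft_force: [15.4, -10.2, -4.1]
gripper_width: 0.0242
gripper_force: 9.2
```

```bash
python3 - <<'E'
from h import *
f=arm.grab_frame("scene"); c=f["color"]
cv2.imwrite("pics/s4.png",cv2.resize(c[245:335,215:315],None,fx=6,fy=6,interpolation=cv2.INTER_CUBIC)[...,::-1])
E
```

```text
(no output)
```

View pics/s4.png

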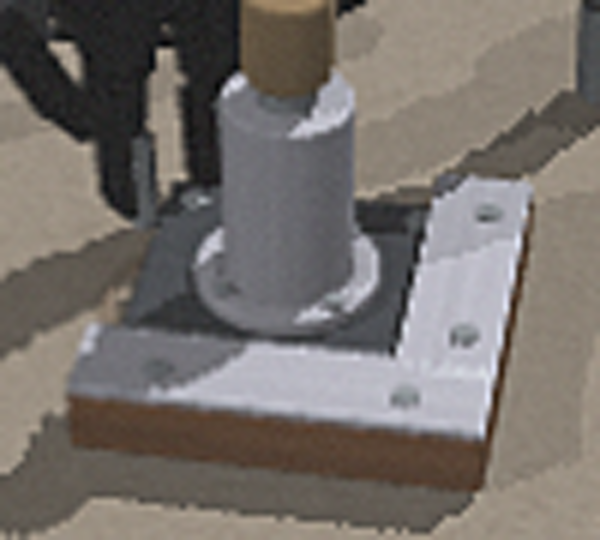

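Scene crop: the foot is tucked under both lips with no gap visible, and the force is rising on both axes. Pressing a bit more, then backing off to measure.

>>> {"fn": "apply_moves", "kwargs": {"commands": "0.002 0.0005 0 0 0 0; 0.004 0.0005 0.0003 0 0 0; 0.006 0.0005 0.0005 0 0 0; 0.007 0.0005 0.0005 0 0 0; 0.007 0.0005 0.0005 0 0 0"}}

```text
time_s: 7.22
eef_pos: [0.4957, 0.3417, 0.0095]
tcp_rot: [-179.8, -6.5, 161.1]
ft_force: [27.5, -18.7, -4.1]
gripper_width: 0.0234
gripper_force: 15.3
```

>>> {"fn": "apply_moves", "kwargs": {"commands": "-0.020 0 -0.003 0 0 0; -0.040 0 -0.006 0 0 0; -0.036 0 -0.035 0 0 0; -0.030 0 -0.080 0 -0.04 0; -0.022 0 -0.130 0 -0.14 0; -0.015 0 -0.180 0 -0.14 0; -0.010 0 -0.220 0 -0.14 0; -0.010 0 -0.220 0 -0.14 0"}}

```text
time_s: 8.22
eef_pos: [0.5221, 0.3354, 0.2284]
tcp_rot: [179.7, 0.2, 161.4]
ft_force: [0.1, 0.4, -0.0]
gripper_width: 0.024
gripper_force: 0.0
```

```bash
cat > w.py <<'E'
from h import *
from scipy.spatial.transform import Rotation as R
s=arm.read_state(); f=arm.grab_frame("wrist")
T=np.eye(4); T[:3,:3]=R.from_euler("xyz",s["tcp_rot"],degrees=True).as_matrix(); T[:3,3]=s["eef_pos"]
f["T"]=T@f["T_tool_cam"]; P=cloud(f)
print(s["time_s"],s["eef_pos"],s["tcp_rot"],s["ft_force"],s["gripper_width"],s["gripper_force"])
E
cat > m.py <<'E'
from w import *
cv2.imwrite("pics/w%d.png"%(s["time_s"]*100),f["color"][...,::-1])
np.savez("wr.npz",**f)
g=arm.grab_frame("scene"); np.savez("sc.npz",**g)
for n,f,P in(("wrist",f,P),("scene",g,cloud(g))):
    ok=(f["depth"]>0)&(P[...,0]>.38)&(P[...,0]<.5)&(P[...,1]>.31)&(P[...,1]<.42)
    hsv=cv2.cvtColor(f["color"],cv2.COLOR_RGB2HSV); z=P[...,2]
    k=ok&(hsv[...,1]>90)&(z>.1)&(z<.2)
    if k.sum()>30:
        q=P[k]; zt=np.percentile(q[:,2],95); q=q[q[:,2]>zt-.004]; e=cv2.minEnclosingCircle(q[:,:2].astype(np.float32)*1000); print(n,"knob top",zt.round(4),e)
E
python3 m.py
```

```text
8.225 [0.52207019 0.33538717 0.22840038] [179.71802191   0.18712268 161.41841873] [ 0.14859059  0.4155104  -0.046939  ] 0.024020183805817736 0.0
wrist knob top 0.1353 ((432.3891906738281, 363.2619323730469), 14.188035011291504)
scene knob top 0.1355 ((430.57794189453125, 363.1913757324219), 13.341166496276855)
```

View pics/w822.png

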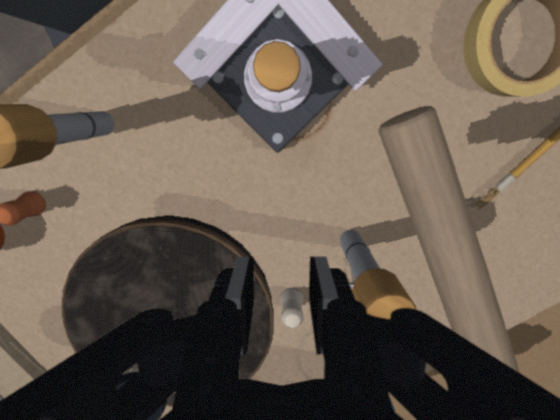

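Wrist view: the foot (free corner at (278,150)) is nested under both lips with the barrel in the middle. Checking the gap numerically in the stop frame.

```bash
python3 - <<'E'
from h import *
f=dict(np.load("wr.npz")); P=cloud(f); z=P[...,2]; hsv=cv2.cvtColor(f["color"],cv2.COLOR_RGB2HSV)
reg=np.zeros(z.shape,bool); reg[0:160,165:395]=1
lip=reg&(hsv[...,2]>120)&(hsv[...,1]<45)&(z>.02)&(z<.034)
foot=reg&(hsv[...,2]<100)&(hsv[...,1]<130)&(z>.01)&(z<.023)
def big(m):
    k,l,st,_=cv2.connectedComponentsWithStats(m.astype(np.uint8)); m=(l==1+st[1:,4].argmax()).astype(np.uint8)
    m=cv2.morphologyEx(m,cv2.MORPH_CLOSE,np.ones((3,3))); cs,_=cv2.findContours(m,cv2.RETR_EXTERNAL,cv2.CHAIN_APPROX_NONE); return max(cs,key=len).reshape(-1,2)
L=world(f,big(lip),.026)[:,:2]*1000; F=world(f,big(foot),.018)[:,:2]*1000
def line(p): 
    v=cv2.fitLine(p.astype(np.float32),cv2.DIST_HUBER,0,.01,.01).ravel(); a=np.degrees(np.arctan2(v[1],v[0]))%90; return a,v[2:]
ex=np.array([-.429,.903]); ey=np.array([-.903,-.429])
def lab(p,o): q=p-o; return np.c_[q@ex,q@ey]
o=np.array([366.3,387.1]); l=lab(L,o); g=lab(F,o)
print("lip ext",l.min(0),l.max(0),"foot",g.min(0),g.max(0))
def edge(q,P,ax,v,lo,hi,t=5):
    m=(abs(q[:,ax]-v)<t)&(q[:,1-ax]>lo)&(q[:,1-ax]<hi); a,c=line(P[m]); print(ax,v,m.sum(),"ang",round(a,2),"coord",q[m,ax].mean().round(2),q[m,ax].std().round(2))
print("foot free edges"); edge(g,F,0,-100,-90,-15); edge(g,F,1,-100,-90,-15)
print("lip inner edges"); edge(l,L,0,-8,-95,-15); edge(l,L,1,-8,-95,-15)
E
```

```text
lip ext [-107.40015424 -106.79418166] [25.76626721 26.25115337] foot [-99.62315167 -99.06111601] [-5.92011996 -5.9522606 ]
foot free edges
0 -100 58 ang 25.75 coord -98.48 0.39
1 -100 59 ang 26.33 coord -98.58 0.25
lip inner edges
0 -8 77 ang 28.03 coord -6.07 1.2
1 -8 70 ang 25.33 coord -6.56 0.37
```

The foot is home: its free edges are about 100 mm from the fence planes and square within 1°. Now the knob.

>>> {"fn": "apply_moves", "kwargs": {"commands": "0.030 -0.001 0 0 0 0; 0.060 -0.002 0 0 0 0; 0.085 -0.002 0 0 0 0; 0.0945 -0.0024 0 0 0 0; 0.0945 -0.0024 0 0 0 0; 0.0945 -0.0024 0.02 0 0 0; 0.0945 -0.0024 0.03 0 0 0; 0.0945 -0.0024 0.03 0 0 0", "hand": 65}}

```text
time_s: 9.32
eef_pos: [0.4308, 0.3613, 0.1934]
tcp_rot: [-179.9, -0.1, 161.3]
ft_force: [-0.9, 0.1, -0.5]
gripper_width: 0.0554
gripper_force: 0.0
```

```bash
python3 m.py
```

```text
9.325 [0.43075124 0.36130442 0.19344844] [-1.79900096e+02 -7.36292297e-02  1.61343552e+02] [-0.92097855  0.06157173 -0.46007389] 0.05541037699204043 0.0
wrist knob top 0.1349 ((431.7347412109375, 370.1422424316406), 20.694637298583984)
scene knob top 0.1355 ((428.26348876953125, 362.22723388671875), 15.243773460388184)
```

>>> {"fn": "apply_moves", "kwargs": {"commands": "0 0.002 0.02 0 0 0; 0 0.002 0.045 0 0 0; 0 0.002 0.065 0 0 0; 0 0.002 0.082 0 0 0; 0 0.002 0.093 0 0 0; 0 0.002 0.093 0 0 0"}}

```text
time_s: 10.18
eef_pos: [0.4313, 0.3637, 0.1013]
tcp_rot: [-180.0, -0.0, 161.4]
ft_force: [0.6, 0.9, -0.6]
gripper_width: 0.0556
gripper_force: 0.0
```

>>> {"fn": "apply_moves", "kwargs": {"commands": "0 0 0 0 0 0; 0 0 0 0 0 0; 0 0 0 0 0 0; 0 0 0 0 0 0; 0 0 0 0 0 0; 0 0 0 0 0 0", "hand": 0}}

```text
time_s: 10.92
eef_pos: [0.4319, 0.3639, 0.1026]
tcp_rot: [180.0, 0.1, 161.4]
ft_force: [-0.4, -2.0, 5.8]
gripper_width: 0.0286
gripper_force: 59.1
```

```bash
python3 m.py
```

```text
10.925 [0.43193778 0.36385631 0.10264372] [1.79968541e+02 8.27769337e-02 1.61384104e+02] [-0.4331219  -1.96198715  5.75251344] 0.028637950199205762 59.094754457473755
wrist knob top 0.1892 ((420.03887939453125, 366.15570068359375), 56.9405403137207)
```

Gripped (28.6 mm, 59 N, small side force). Drawing straight up.

>>> {"fn": "apply_moves", "kwargs": {"commands": "0 0 -0.003 0 0 0; 0 0 -0.008 0 0 0; 0 0 -0.014 0 0 0; 0 0 -0.020 0 0 0; 0 0 -0.026 0 0 0; 0 0 -0.032 0 0 0; 0 0 -0.037 0 0 0; 0 0 -0.037 0 0 0"}}

```text
time_s: 12.02
eef_pos: [0.4317, 0.364, 0.139]
tcp_rot: [180.0, 0.0, 161.4]
ft_force: [1.0, -0.1, -1.6]
gripper_width: 0.0286
gripper_force: 59.2
```

```bash
python3 - <<'E'
from w import *
g=arm.grab_frame("scene"); np.savez("sc.npz",**g)
cv2.imwrite("pics/s5.png",cv2.resize(g["color"][205:325,205:325],None,fx=5,fy=5,interpolation=cv2.INTER_CUBIC)[...,::-1])
E
```

```text
12.025 [0.43167143 0.36403055 0.13904483] [1.79962363e+02 2.90226336e-02 1.61388498e+02] [ 1.01360534 -0.05868668 -1.56730051] 0.028577499254014288 59.2155647277832
```

View pics/s5.png

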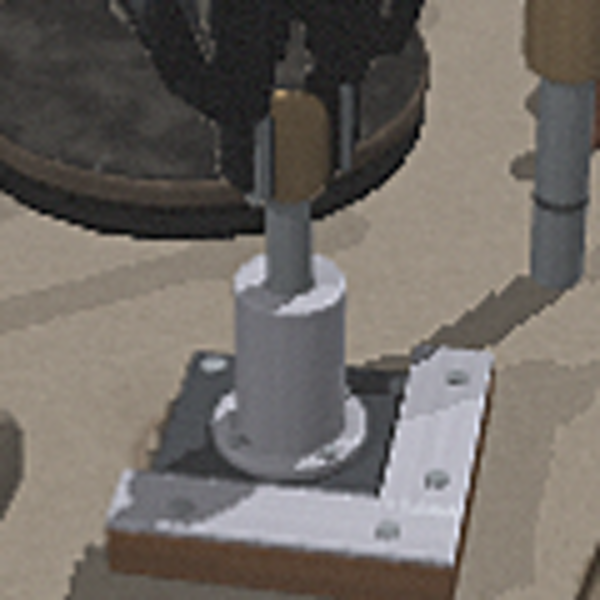

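Scene crop: the knob is held in the pads, the barrel is upright, the foot is still under the lips and the ring is not out yet. 36.4 mm are drawn, so 3.6 mm remain.

>>> {"fn": "apply_moves", "kwargs": {"commands": "0 0 -0.001 0 0 0; 0 0 -0.002 0 0 0; 0 0 -0.003 0 0 0; 0 0 -0.0036 0 0 0; 0 0 -0.0036 0 0 0; 0 0 -0.0036 0 0 0"}}

```text
time_s: 12.88
eef_pos: [0.4314, 0.3639, 0.1422]
tcp_rot: [180.0, -0.0, 161.4]
ft_force: [0.1, -0.2, -2.1]
gripper_width: 0.0285
gripper_force: 59.2
```

```bash
python3 - <<'E'
from w import *
g=arm.grab_frame("scene"); P=cloud(g); c=g["color"]
cv2.imwrite("pics/s6.png",cv2.resize(c[215:325,205:315],None,fx=5.4,fy=5.4,interpolation=cv2.INTER_CUBIC)[...,::-1])
h=cv2.cvtColor(c,cv2.COLOR_RGB2HSV); ok=(abs(P[...,0]-.432)<.03)&(abs(P[...,1]-.363)<.03)
k=ok&(h[...,1]>90)&(P[...,2]>.11); print("knob z range",np.percentile(P[k][:,2],[1,5,95,99]).round(4),P[k][:,:2].mean(0))
E
```

```text
12.875 [0.43140182 0.36393103 0.14216832] [ 1.79992415e+02 -5.88404780e-04  1.61394739e+02] [ 0.0546811  -0.18527691 -2.11347241] 0.0284780733963057 59.21335816383362
knob z range [0.1442 0.1502 0.2013 0.2342] [0.42716923 0.36289014]
```

View pics/s6.png

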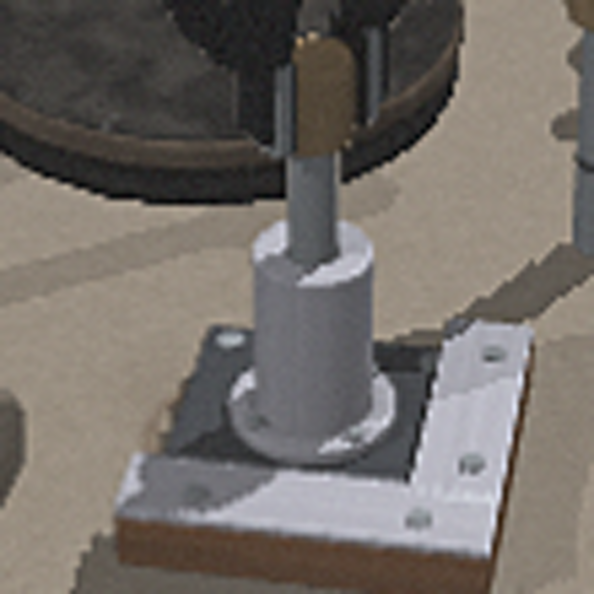

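```bash
python3 - <<'E'
from h import *
f=arm.grab_frame("scene"); c=f["color"]; Ti=np.linalg.inv(f["T"])
ax=np.array([.4318,.3635]); d=f["T"][:2,3]-ax; d/=np.linalg.norm(d)
def row(z,r):
    p=Ti@np.r_[ax+d*r,z,1]; p=p[:3]*[1,-1,-1]
    return cv2.projectPoints(p.reshape(1,1,3),np.zeros(3),np.zeros(3),f["mtx"],np.array(f["distortion"],float))[0].ravel()
for z,r in((.138,.015),(.140,.015),(.142,.015),(.092,.022),(.090,.022)): print(z,r,row(z,r).round(2))
u=int(round(row(.14,.015)[0])); print(u,c[238:270,u].tolist())
E
```

```text
0.138 0.015 [261.61 245.41]
0.14 0.015 [261.61 244.5 ]
0.142 0.015 [261.61 243.59]
0.092 0.022 [261.63 267.89]
0.09 0.022 [261.63 268.76]
262 [[79, 66, 51], [76, 66, 52], [82, 71, 56], [78, 65, 54], [77, 66, 53], [78, 65, 52], [80, 79, 80], [81, 84, 87], [78, 79, 82], [90, 90, 95], [93, 95, 99], [93, 95, 99], [94, 95, 98], [94, 94, 97], [92, 94, 96], [89, 91, 94], [94, 96, 97], [92, 95, 97], [92, 93, 97], [88, 93, 95], [91, 96, 96], [89, 93, 96], [88, 91, 94], [92, 94, 97], [92, 93, 96], [84, 89, 89], [88, 90, 96], [96, 97, 102], [191, 192, 201], [173, 172, 182], [109, 108, 114], [100, 100, 103]]
```

Two estimates agree with 40 mm within about 1 mm: 39.6 mm from the TCP, and knob underside against mouth in the picture. The foot is home and the grip is firm, so I'm handing in.

```bash
python3 -c "
from workcell import arm
print(arm.hand_in())"
```

```text
the job is handed in; nothing more can be done
None
```

Handed in at about 13 s: the extruder's foot is home against both fences, and the plunger is drawn about 40 mm (39.6 mm by the arm's reading) and still held in the gripper; I did not re-measure the bystanders.

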